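# Knock the round blank out of its nest

### The job

The round walnut blank is stuck down in its routing nest: raise that nest's knockout rod by its upright handle to push the blank up, then take the blank and stand it flat in the shallow wooden tray. Leave the square blank where it is in its own nest.

Things in the scene. Friction and masses are not known exactly. Their poses are not given: they have to be found in the camera images.
- round_blank: Dark round wooden blank, upright cylinder 54 mm across, 40 mm tall, 50 to 100 g. Origin: centre of its underside; z up. Starts 2 mm below the rim of a close pocket in a 120 x 120 mm plywood nest block fixed to the bench (block top 139 mm, pocket floor 97 mm above the bench), too deep to grip. The raised rod leaves it 32 mm above the block, the last 8 mm guided in the pocket.
- round_nest_handle (a point): Grip point of the round nest's handle: upright dark cylinder 28 mm across, top 16 mm above this point. Stands 115 mm from the blank's axis, on the robot's side, 55 mm clear of the block; joined under the block to the rod. x points to the blank, z up. Point is 136 mm above the bench when down; slides straight up 34 mm to a stop (about 8 N), stays where let go, raises the blank equally.
- square_blank: Dark square wooden blank 49 x 49 x 40 mm in a second nest of the same make with a square pocket and its own identical handle; stays there. Origin: centre of its underside, z up.
- tray: Empty loose shallow open wooden tray, 170 x 150 mm outside (x, y), 28 mm high, walls and floor 6 mm thick, 0.9 kg. Origin: centre of its underside, z up; its inner floor is 6 mm above the origin.

How it is judged:
By the outcome, as a careful person would: the job done as asked, in the order asked, and still so for the second after the job is handed in, with the robot touching nothing.
It also fails if it takes over 58 s, if anything falls off the work surface, if the arm or the gripper's body presses on something with over 40 N, if the wrist force passes 120 N, or if a joint passes its speed limit or range.

### The arm

A 6-joint arm with a two-finger parallel gripper is mounted at the origin on the work surface. World frame = base frame: x ahead of the robot, y to its left, z up, the work surface at z = 0. Lengths are in m, angles in degrees, forces in N, time in s.
With the tool pointing down it reaches from about 0.4 to 0.825 m from the base axis. Payload 7 kg.
Tool frame: the origin (TCP) lies on the mounting face of the last link; the fingertips stand 178 mm ahead of it and the grasp point (between the pads) lies 159 mm ahead of it (ctrl.tip_extent is the distance from the TCP to the fingertips, in m); z points along the fingers, y is the direction in which the jaws open and shut (so a half turn about z gives the same grasp; the last joint's range is limited). The gripper opens to 88 mm and grips with 3 to 60 N. Pads are 19 mm wide; open, the fingers measure 130 mm over their backs; the gripper's body (78 mm by 193 mm) begins 47 mm behind the grasp point.
Start: joints at [16.507, 20.546, 0.682, 0, -70.136, -16.507], TCP at [0.675, -0, 0.405] pointing down, gripper open.
Joint ranges: [-176.03, 176.03], [-82.01, 121.73], [-58.28, 71.71], [-173.87, 95.51], [-174.79, -0.11], [-173.66, 173.66]. Speed limits (degrees/s): [136.94, 136.94, 172.46, 180, 180, 180].

### API

Orientations are given as [roll, pitch, yaw] about the fixed x, y, z axes, in that order (R = Rz(yaw) Ry(pitch) Rx(roll)).
In Python, from plant import ctrl gives the robot as it stands. The module is installed in compiled form; this text tells all that it offers.
- The arm moves only by the tool carry_out, never from a script. Its argument "moves" is text: rows parted by semicolons, each of 7 numbers parted by spaces: the finger opening in m, from 0 to 0.0876, then the shift along the tool's x, y, z in m, then the turn, a rotation vector about the tool's x, y, z in rad. A call has 1 to 20 rows; each row is the pose to reach, as a shift and turn from the pose commanded when the call began, along the tool's axes at that moment; what a row does not reach only later rows make up. A row lasts 1/10 s, in which the tool goes at most 50 mm and 8.59 degrees, less where a joint would pass 70% of its speed; a pose out of reach is approached as far as the arm can. A call with a gripper value outside its range is refused whole. The fingers move at their own pace and stop on an object; the grip force is fixed at half the most. Time passes only in rows, so rows that repeat a pose let the fingers close. It gives the time, the measured TCP pose, the force and the opening at its end, in the units of the state.
- ctrl.get_obs(): the state, without advancing time (a new reading comes with each control period).
- ctrl.snapshot(name): name is "scene" or "side" or "wrist"; returns a dict with "image" (420x560x3 uint8, red, green, blue), "K" (3x3 intrinsics, pixels), "R" (3x3) and "t" (3): a world point X has camera coordinates R X + t. Camera axes: x right, y down, z forward; pixel columns grow to the right and rows downward; lengths in m; the calibration is good to about 2 mm. A picture is of the moment at which its call begins. There is no depth.
- ctrl.close_job(): hands the job in, once; it reports no verdict.
Trained networks look in a picture, given as the dict that the camera call returned (one of the last four; its "shot" number tells which), for a name from the list of things; names that differ only in an ending like _2 or _b are one class to them, and where a whole thing is asked for, a point or a joint stands for the part that bears it (a point fixed in the world has none). Each returns a list of dicts, best first, with "confidence" (0 to 1); they miss things now and then, are a little off and sometimes report something else, mostly with a low value. They report only what shows in the picture. A call takes as long as a camera call.
- ctrl.recognise(picture, label): "extent" ([left, top, right, bottom] in pixels, round what is visible of it).
- ctrl.trace(picture, label): "region" (420x560 bool, what is visible of it) and "extent" ([left, top, right, bottom] in pixels, round what is visible of it).
- ctrl.mark_of(picture, label): "at" ([row, column] in pixels: a listed point, or the origin of a listed thing).
The state is a dict: "clock": time; "joint_pos": joint angles; "qvel": joint speeds; "tau": joint torques, N m; "tool_pos": TCP position; "orientation": TCP orientation; "force": force on the tool from outside, world axes, zero at the start; "moment": the same for the moment, N m; "opening": finger opening in m.
Only numpy, scipy, OpenCV 4.12 (cv2) and the standard library are available. Lean on these libraries where they do the work, as an engineer would, in place of code of your own. Each camera call takes 0.05 s, during which the arm holds its last target.

## Working session

There is one attempt and no reset: what is moved stays moved. The work goes in short steps, Python scripts to look and compute and a tool call to move; the robot and the scene stay as the last step left them, time stands still between calls to the robot, and variables do not carry over. Pictures are saved under pics/ and viewed, and the job is handed in when it is done.

Besides the shell and the picture viewer there is one more tool, called after "Call:" as name(argument=value, ...), one argument or row to a line, values as JSON. carry_out: Moves the arm, as the interface text tells. Its arguments: {"type":"object","properties":{"moves":{"type":"string"}},"required":["moves"]}

```bash
mkdir -p pics
cat > h.py <<'E'
from plant import ctrl
import numpy as np, cv2
def save(p,n,scale=1.0,marks=()):
    im=cv2.cvtColor(p["image"],cv2.COLOR_RGB2BGR).copy()
    for (r,c) in marks: cv2.circle(im,(int(c),int(r)),4,(0,0,255),1)
    cv2.imwrite("pics/"+n,im)
def ray(p,r,c):
    d=np.linalg.inv(p["K"])@np.array([c,r,1.0]); R=np.array(p["R"]);t=np.array(p["t"])
    return -R.T@t, (R.T@d)/np.linalg.norm(d)
def onz(p,r,c,z):
    o,d=ray(p,r,c); return o+d*(z-o[2])/d[2]
def tri(obs):
    A=np.zeros((3,3));b=np.zeros(3)
    for o,d in obs:
        M=np.eye(3)-np.outer(d,d);A+=M;b+=M@o
    X=np.linalg.solve(A,b)
    return X,[np.linalg.norm((np.eye(3)-np.outer(d,d))@(X-o)) for o,d in obs]
def proj(p,X):
    q=p["K"]@(np.array(p["R"])@np.array(X)+p["t"]); return q[1]/q[2],q[0]/q[2]
E
cat > a.py <<'E'
from h import *
print(ctrl.get_obs())
for n in ["scene","side","wrist"]:
    p=ctrl.snapshot(n)
    mk=[]
    print(n,"cam",-np.array(p["R"]).T@p["t"])
    for l in ["round_blank","round_nest_handle","square_blank","tray"]:
        m=ctrl.mark_of(p,l); 
        print(l,[(np.round(x["at"],1).tolist(),round(x["confidence"],2)) for x in m[:3]],[(np.round(x["extent"]).tolist(),round(x["confidence"],2)) for x in ctrl.recognise(p,l)[:3]])
        mk+= [x["at"] for x in m[:2]]
    save(p,n+"0.png"); 
    np.savez("pics/"+n+"0.npz",**{k:p[k] for k in("K","R","t","image")})
E
python3 a.py
```

```text
{'clock': 0.0, 'joint_pos': array([ 1.65060836e+01,  2.05915046e+01,  6.34914898e-01, -2.03089013e-02,
       -7.01341471e+01, -1.65055322e+01]), 'qvel': array([-0.0300983 ,  0.02765751, -0.09644366,  0.05054188,  0.06612184,
        0.07628441]), 'tau': array([-8.00930356e-04, -5.82726967e+01,  2.93058443e+01,  6.99745238e+00,
        6.93249181e-03, -2.06530804e-04]), 'tool_pos': array([ 6.74817437e-01, -6.39111515e-06,  4.03729727e-01]), 'orientation': array([ 1.79907578e+02, -7.47661060e-03, -9.00063590e+01]), 'force': array([ 0.66994909, -0.45755215, -0.84730393]), 'moment': array([-0.02694431, -0.07503502, -0.03901354]), 'opening': 0.0873892013878014}
scene cam [ 1.2823785  -0.22793895  0.67331348]
round_blank [([275.6, 107.3], 0.67)] [([85.0, 245.0, 119.0, 270.0], 0.62)]
round_nest_handle [([215.4, 102.8], 0.83)] [([96.0, 206.0, 118.0, 321.0], 0.71)]
square_blank [] [([386.0, 185.0, 412.0, 201.0], 0.81), ([84.0, 246.0, 118.0, 271.0], 0.51)]
tray [([271.8, 288.2], 0.64), ([275.2, 104.5], 0.25)] [([231.0, 225.0, 344.0, 315.0], 0.85)]
side cam [ 0.12820762 -0.68070743  0.70176556]
round_blank [([301.1, 413.5], 0.71)] [([397.0, 276.0, 435.0, 298.0], 0.86), ([244.0, 213.0, 348.0, 287.0], 0.22)]
round_nest_handle [([310.3, 352.2], 0.89)] [([338.0, 299.0, 398.0, 369.0], 0.64)]
square_blank [([169.3, 241.6], 0.61)] [([228.0, 147.0, 250.0, 162.0], 0.66)]
tray [([252.9, 298.3], 0.83)] [([244.0, 213.0, 348.0, 288.0], 0.63)]
wrist cam [ 0.67466392 -0.08249572  0.38329615]
round_blank [] []
round_nest_handle [] []
square_blank [] []
tray [([197.5, 354.8], 0.62)] [([266.0, 119.0, 452.0, 280.0], 0.93)]
```

View pics/scene0.png

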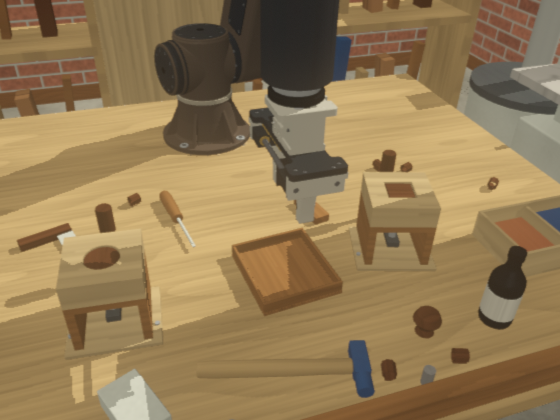

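View pics/side0.png

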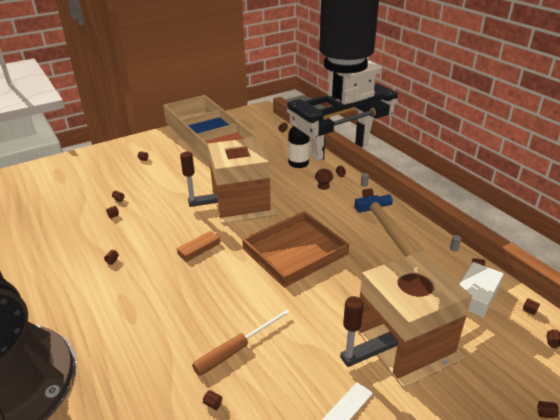

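View pics/wrist0.png

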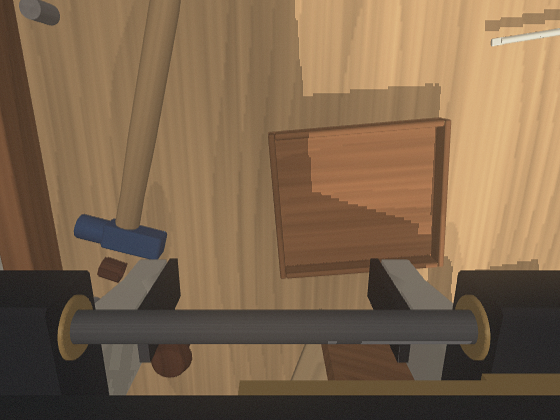

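```bash
cat > b.py <<'E'
from h import *
S=dict(np.load("pics/scene0.npz"));D=dict(np.load("pics/side0.npz"));W=dict(np.load("pics/wrist0.npz"))
def T(n,*a): 
    X,e=tri([ray(p,*rc) for p,rc in a]); print(n,X.round(4),np.round(e,4))
T("blank",(S,(275.6,107.3)),(D,(301.1,413.5)))
T("handle",(S,(215.4,102.8)),(D,(310.3,352.2)))
T("tray",(S,(271.8,288.2)),(D,(252.9,298.3)),(W,(197.5,354.8)))
print("blank top z.137", onz(S,257.5,102,.137), onz(D,287,416,.137))
print("sq", onz(S,193,399,.137), onz(D,154.5,239,.137))
E
python3 b.py
```

```text
blank [ 0.6187 -0.2832  0.1006] [0.0012 0.0012]
handle [ 0.5002 -0.2753  0.1349] [0.0021 0.0021]
tray [0.5927 0.0226 0.0015] [0.0066 0.0069 0.0031]
blank top z.137 [ 0.61632323 -0.28392225  0.137     ] [ 0.61391834 -0.28799301  0.137     ]
sq [0.58772759 0.23974632 0.137     ] [0.5803442  0.23954704 0.137     ]
```

The round nest is on the left of the scene view: pocket at about (row 257, col 102), handle at (215, 104). The tray is in the middle and the square nest is on the right. I'll move the wrist over the round nest, turning the jaws across the handle-to-blank line.

Call:
carry_out(
  moves="0.0876 0.28 0.215 0 0 0 -1.5;0.0876 0.28 0.215 0 0 0 -1.5;0.0876 0.28 0.215 0 0 0 -1.5;0.0876 0.28 0.215 0 0 0 -1.5;0.0876 0.28 0.215 0 0 0 -1.5;0.0876 0.28 0.215 0 0 0 -1.5;0.0876 0.28 0.215 0 0 0 -1.5;0.0876 0.28 0.215 0 0 0 -1.5;0.0876 0.28 0.215 0 0 0 -1.5;0.0876 0.28 0.215 0 0 0 -1.5;0.0876 0.28 0.215 0 0 0 -1.5;0.0876 0.28 0.215 0 0 0 -1.5;0.0876 0.28 0.215 0 0 0 -1.5;0.0876 0.28 0.215 0 0 0 -1.5",
)

```text
clock: 2.75
tool_pos: [0.4601, -0.2799, 0.4046]
orientation: [180.0, 0.0, -4.2]
force: [-0.1, 0.2, -0.1]
opening: 0.0874
```

```bash
cat > c.py <<'E'
from h import *
import sys
tag=sys.argv[1]
o=ctrl.get_obs();print(o["clock"],o["tool_pos"],o["orientation"],o["force"],o["opening"],o["joint_pos"].round(1))
for n in ["wrist","scene"]:
    p=ctrl.snapshot(n)
    print(n,"cam",-np.array(p["R"]).T@p["t"], "axis",np.array(p["R"])[2])
    for l in ["round_blank","round_nest_handle","tray"]:
        m=ctrl.mark_of(p,l); tr=ctrl.trace(p,l)
        print(l,[(np.round(x["at"],1).tolist(),round(x["confidence"],2)) for x in m[:2]],[(np.round(x["extent"]).tolist(),round(x["confidence"],2)) for x in tr[:2]])
        if tr: np.save(f"pics/{n}{tag}_{l}.npy",tr[0]["region"])
    save(p,n+tag+".png"); 
    np.savez("pics/"+n+tag+".npz",**{k:p[k] for k in("K","R","t","image")})
E
python3 c.py 1
```

```text
2.75 [ 0.46010123 -0.27986458  0.40464575] [ 1.79998970e+02  3.65586962e-03 -4.15653750e+00] [-0.10264938  0.17223325 -0.05960305] 0.08735831589405144 [-10.4   7.7 -16.6   0.  -65.8  96.3]
wrist cam [ 0.54108782 -0.28673639  0.38325996] axis [-0.29913014  0.02174331 -0.95396456]
round_blank [] [([234.0, 3.0, 290.0, 10.0], 0.87)]
round_nest_handle [([158.2, 259.5], 0.95)] [([236.0, 73.0, 279.0, 183.0], 0.94)]
tray [] [([0.0, 0.0, 50.0, 148.0], 0.73)]
scene cam [ 1.2823785  -0.22793895  0.67331348] axis [-0.77159025  0.25927548 -0.5808827 ]
round_blank [([275.7, 106.7], 0.82)] [([84.0, 244.0, 118.0, 271.0], 0.79)]
round_nest_handle [([215.5, 105.8], 0.62)] [([94.0, 207.0, 118.0, 323.0], 0.8)]
tray [([272.4, 283.3], 0.82)] [([229.0, 226.0, 343.0, 314.0], 0.69)]
```

View pics/wrist1.png

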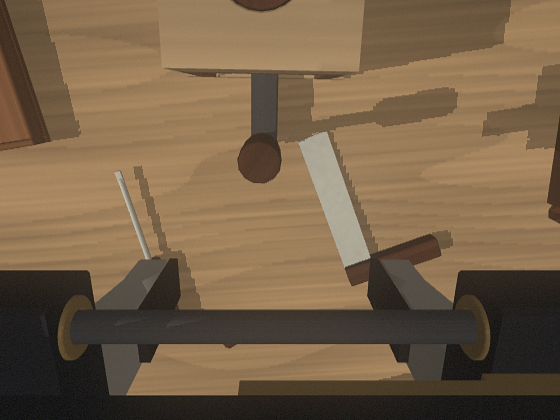

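```bash
cat > d.py <<'E'
from h import *
W=dict(np.load("pics/wrist1.npz"));S=dict(np.load("pics/scene1.npz"));D=dict(np.load("pics/side0.npz"))
im=W["image"].astype(int)
print("mark@.136",onz(W,158.2,259.5,.136))
for a in [[(W,(158.2,259.5)),(D,(310.3,352.2)),(S,(215.5,104.3))],[(W,(158.2,259.5)),(S,(215.5,104.3))],[(W,(158.2,259.5)),(D,(310.3,352.2))]]:
    X,e=tri([ray(p,*rc) for p,rc in a]);print(X.round(4),np.round(e,4))
# handle mask: dark top disc
g=cv2.cvtColor(W["image"],cv2.COLOR_RGB2GRAY)
roi=np.zeros_like(g);roi[125:195,225:295]=1
hsv=cv2.cvtColor(W["image"],cv2.COLOR_RGB2HSV)
m=np.load("pics/wrist1_round_nest_handle.npy")&(hsv[...,1]>100)&(roi>0)
ys,xs=np.nonzero(m);print("disc bbox",xs.min(),xs.max(),ys.min(),ys.max())
def pr(x0,y0):print((x0,y0),onz(W,y0,x0,.139).round(4))
a=onz(W,67.5,163,.139);b=onz(W,73,358,.139);print(a,b,np.linalg.norm(a-b),"yaw of normal",np.degrees(np.arctan2((a-b)[1],(a-b)[0]))-90,(a+b)/2)
for zz in (.152,): print("proj handle circle")
c=onz(W,158.2,259.5,.136)
for cx,cy in [(c[0],c[1])]:
    pts=[proj(W,(cx+.014*np.cos(t),cy+.014*np.sin(t),.152)) for t in np.linspace(0,6.28,13)]
    pts=np.array(pts);print(pts[:,0].min(),pts[:,0].max(),pts[:,1].min(),pts[:,1].max())
big=cv2.resize(W["image"][0:200,140:380],None,fx=3,fy=3,interpolation=cv2.INTER_CUBIC)
cv2.imwrite("pics/w1crop.png",big[...,::-1])
E
python3 d.py
```

```text
mark@.136 [ 0.50092086 -0.27461946  0.136     ]
[ 0.5006 -0.274   0.1341] [0.0005 0.0015 0.0011]
[ 0.5005 -0.2746  0.1331] [0.0002 0.0002]
[ 0.5002 -0.2739  0.1353] [0.0009 0.0009]
disc bbox 237 280 134 182
[ 0.56044894 -0.22120419  0.139     ] [ 0.54877909 -0.3387048   0.139     ] 0.11807870285546192 yaw of normal -5.671867296720933 [ 0.55461402 -0.2799545   0.139     ]
proj handle circle
139.54271061897282 184.621633386542 235.94308105227026 281.28419016453915
```

View pics/w1crop.png

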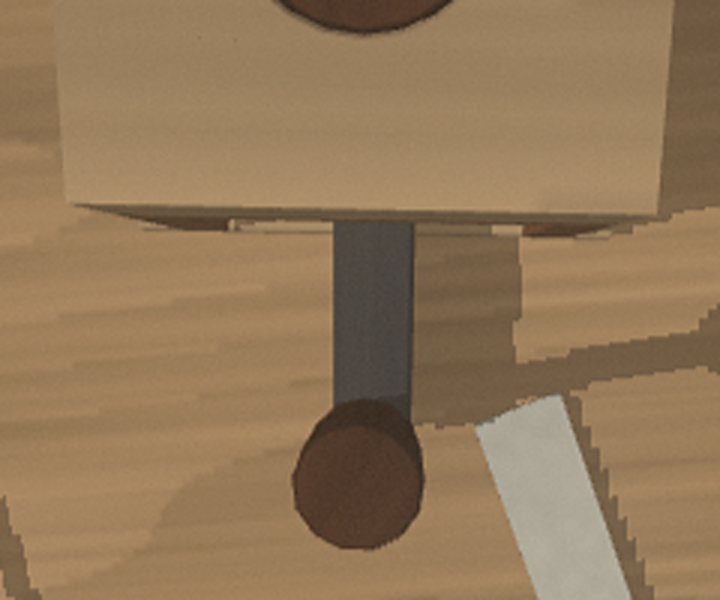

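Handle axis is about (0.501, -0.2745), with its point near z 0.135 and the nest yaw about -5.5°. Next: move over it and go down.

Call:
carry_out(
  moves="0.0876 0.0405 -0.0083 0 0 0 0.02;0.0876 0.0405 -0.0083 0.03 0 0 0.02;0.0876 0.0405 -0.0083 0.06 0 0 0.02;0.0876 0.0405 -0.0083 0.085 0 0 0.02;0.0876 0.0405 -0.0083 0.1 0 0 0.02;0.0876 0.0405 -0.0083 0.11 0 0 0.02;0.0876 0.0405 -0.0083 0.11 0 0 0.02;0.0876 0.0405 -0.0083 0.11 0 0 0.02",
)

```text
clock: 4.25
tool_pos: [0.5013, -0.2747, 0.2953]
orientation: [180.0, -0.0, -5.2]
force: [0.1, -0.4, -0.3]
opening: 0.0877
```

```bash
cat > e.py <<'E'
from h import *
import sys
for n in sys.argv[2:]:
    p=ctrl.snapshot(n); save(p,n+sys.argv[1]+".png"); np.savez("pics/"+n+sys.argv[1]+".npz",**{k:p[k] for k in("K","R","t","image")})
o=ctrl.get_obs();print(o["clock"],o["tool_pos"],o["orientation"],o["force"],o["opening"])
E
python3 e.py 2 side wrist
```

```text
4.35 [ 0.50136287 -0.27472346  0.29577984] [ 1.79978916e+02 -1.05347487e-01 -5.19302360e+00] [-0.68428918 -0.27698158 -0.51035653] 0.08780015628045927
```

View pics/side2.png

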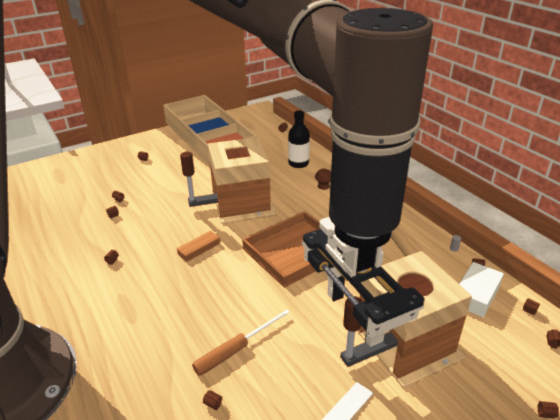

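View pics/wrist2.png

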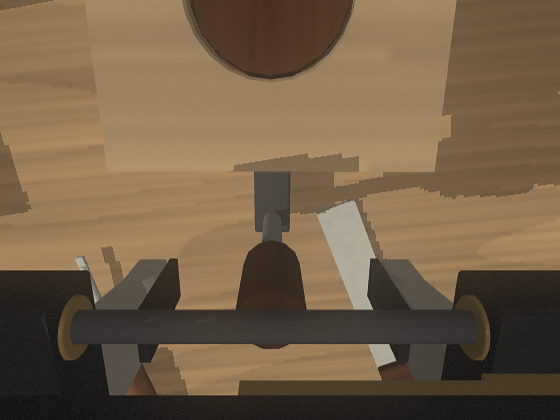

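The handle stands between the jaws (col ~271, jaw middle ~275), with the block clear ahead. Close, then raise slowly.

Call:
carry_out(
  moves="0.01 0 0 0 0 0 0;0.01 0 0 0 0 0 0;0.01 0 0 0 0 0 0;0.01 0 0 0 0 0 0;0.01 0 0 0 0 0 0;0.01 0 0 0 0 0 0;0.01 0 0 0 0 0 0;0.01 0 0 0 0 0 0",
)

```text
clock: 5.15
tool_pos: [0.501, -0.2745, 0.2946]
orientation: [-180.0, 0.0, -5.2]
force: [1.2, 7.3, 2.0]
opening: 0.0289
```

Call:
carry_out(
  moves="0.01 0 0 -0.003 0 0 0;0.01 0 0 -0.006 0 0 0;0.01 0 0 -0.009 0 0 0;0.01 0 0 -0.012 0 0 0;0.01 0 0 -0.015 0 0 0;0.01 0 0 -0.018 0 0 0;0.01 0 0 -0.021 0 0 0;0.01 0 0 -0.024 0 0 0;0.01 0 0 -0.027 0 0 0;0.01 0 0 -0.029 0 0 0;0.01 0 0 -0.031 0 0 0;0.01 0 0 -0.033 0 0 0;0.01 0 0 -0.034 0 0 0;0.01 0 0 -0.034 0 0 0",
)

```text
clock: 6.55
tool_pos: [0.501, -0.274, 0.3281]
orientation: [-179.9, 0.0, -5.2]
force: [2.7, 5.1, -6.0]
opening: 0.0277
```

```bash
python3 e.py 3 side wrist
```

```text
6.65 [ 0.50103883 -0.274005    0.32812286] [-1.79931385e+02  1.87135696e-02 -5.21068656e+00] [ 3.13162505  5.42059141 -5.09080947] 0.027418598606791147
```

View pics/side3.png

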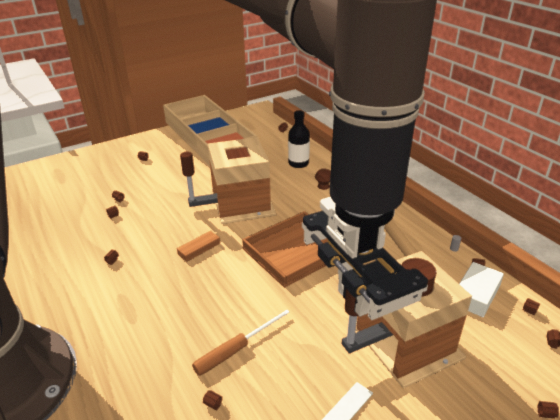

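View pics/wrist3.png

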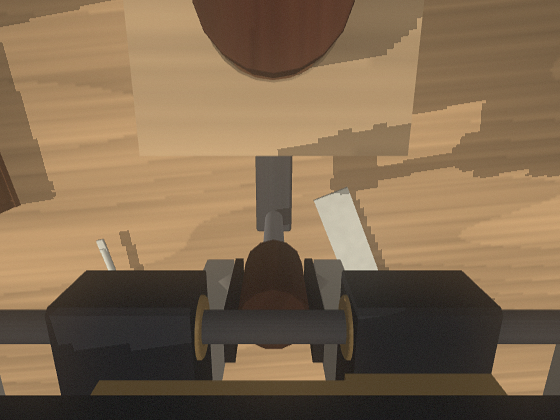

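The blank has risen above the block. I'll raise it a touch more to feel for the stop.

Call:
carry_out(
  moves="0.01 0 0 -0.001 0 0 0;0.01 0 0 -0.0015 0 0 0;0.01 0 0 -0.002 0 0 0;0.01 0 0 -0.002 0 0 0",
)

```text
clock: 7.05
tool_pos: [0.5011, -0.274, 0.3287]
orientation: [-179.9, 0.1, -5.2]
force: [6.1, 1.5, -15.7]
opening: 0.0274
```

Force rose to 16 N with no further travel, so it is at the stop. Relax, release, rise and move over to look at the blank.

Call:
carry_out(
  moves="0.01 0 0 0.0015 0 0 0;0.0876 0 0 0.0015 0 0 0;0.0876 0 0 0.0015 0 0 0;0.0876 0 0 0.0015 0 0 0;0.0876 0 0 0.0015 0 0 0;0.0876 0 0 0.0015 0 0 0;0.0876 0 0 0.0015 0 0 0;0.0876 0 0 -0.03 0 0 0;0.0876 0 0 -0.07 0 0 0;0.0876 0.03 0 -0.1 0 0 0;0.0876 0.06 0 -0.1 0 0 0;0.0876 0.06 0 -0.1 0 0 0;0.0876 0.06 0 -0.1 0 0 0",
)

```text
clock: 8.35
tool_pos: [0.5609, -0.28, 0.4299]
orientation: [-180.0, 0.1, -5.2]
force: [-0.0, 0.3, -0.3]
opening: 0.0876
```

```bash
python3 c.py 4; python3 e.py 4 side
```

```text
8.35 [ 0.56093321 -0.27996811  0.42987444] [-1.79982710e+02  7.63530326e-02 -5.19947020e+00] [-0.01043472  0.33369307 -0.2660002 ] 0.08757816150807642 [ -8.7  15.3  -3.5  -0.  -71.3  93.5]
wrist cam [ 0.64178421 -0.28830251  0.40838336] axis [-0.2998811  0.0275946 -0.9535774]
round_blank [([133.8, 271.5], 0.65)] [([230.0, 94.0, 314.0, 178.0], 0.97)]
round_nest_handle [([299.2, 271.6], 0.86)] [([250.0, 213.0, 292.0, 310.0], 0.89)]
tray [] [([0.0, 75.0, 85.0, 252.0], 0.97)]
scene cam [ 1.2823785  -0.22793895  0.67331348] axis [-0.77159025  0.25927548 -0.5808827 ]
round_blank [([261.2, 99.5], 0.57)] [([78.0, 228.0, 117.0, 271.0], 0.84)]
round_nest_handle [([201.0, 99.6], 0.86)] []
tray [([271.4, 286.1], 0.68)] [([233.0, 225.0, 341.0, 315.0], 0.6)]
9.1 [ 0.5607005  -0.28003333  0.43067539] [ 1.79999933e+02 -3.89669115e-04 -5.20191149e+00] [ 0.35754348 -0.25434439  0.15736747] 0.08785351500582456
```

View pics/wrist4.png

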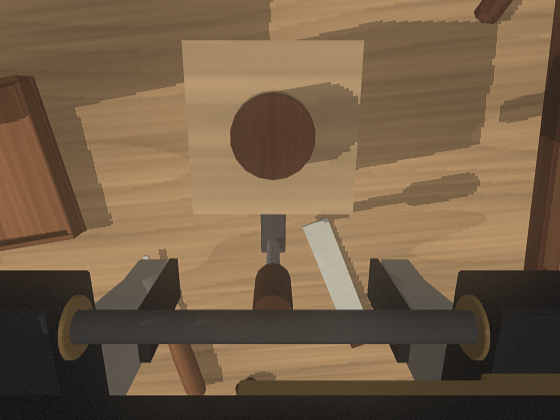

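View pics/scene4.png

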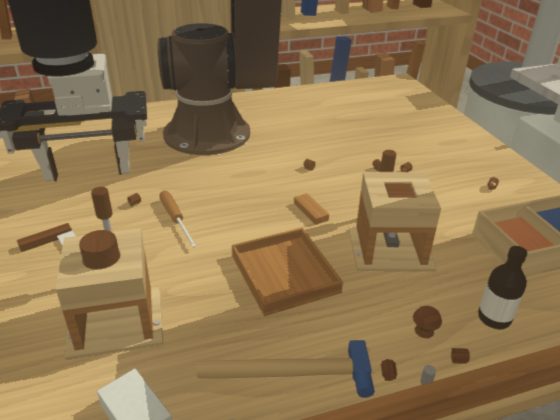

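View pics/side4.png

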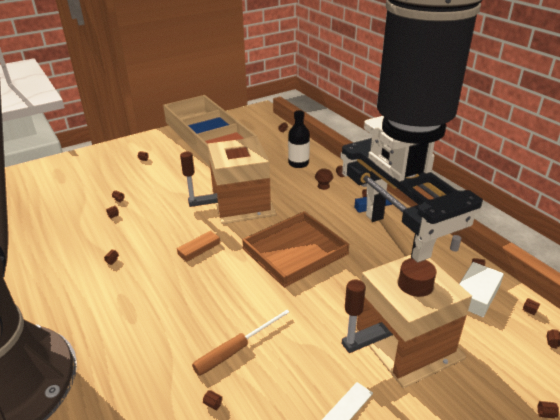

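The blank now stands proud of the block: wrist view disc at cols 230–315, rows 92–179. The handle has stayed up. I'll measure the blank's top in three views and the tray.

```bash
cat > f.py <<'E'
from h import *
from scipy.optimize import least_squares
W=dict(np.load("pics/wrist4.npz"));S=dict(np.load("pics/scene4.npz"));D=dict(np.load("pics/side4.npz"))
m=np.load("pics/wrist4_round_blank.npy");ys,xs=np.nonzero(m);print(xs.min(),xs.max(),ys.min(),ys.max(),xs.mean(),ys.mean())
# silhouettes: fit x,y,ztop to bbox in W
def bb(p,x,y,zt,zb):
    t=np.linspace(0,2*np.pi,60);P=np.array([proj(p,(x+.027*np.cos(a),y+.027*np.sin(a),z)) for z in(zt,zb) for a in t])
    return np.array([P[:,1].min(),P[:,0].min(),P[:,1].max(),P[:,0].max()])
ms=np.load("pics/scene4_round_blank.npy");ys2,xs2=np.nonzero(ms)
bW=np.array([xs.min(),ys.min(),xs.max()+1,ys.max()+1]);bS=np.array([xs2.min(),ys2.min(),xs2.max()+1,ys2.max()+1]);print(bW,bS)
f=lambda v:np.r_[bb(W,v[0],v[1],v[2],.141)-bW,(bb(S,v[0],v[1],v[2],.139)-bS)*[1,1,1,0.3]]
r=least_squares(f,[.616,-.284,.171]);print(r.x,r.fun.round(1))
f=lambda v:bb(W,v[0],v[1],.171,.141)-bW
r=least_squares(f,[.616,-.284]);print(r.x,r.fun.round(1))
c=cv2.resize(D["image"][240:310,370:470],None,fx=6,fy=6);cv2.imwrite("pics/side4c.png",c[...,::-1])
c2=cv2.resize(S["image"][215:290,50:170],None,fx=6,fy=6);cv2.imwrite("pics/scene4c.png",c2[...,::-1])
# tray
for n,b in (("scene4",(225,315)),):
    t=np.load("pics/scene4_tray.npy").astype(np.uint8)
    cs,_=cv2.findContours(t,0,1);k=max(cs,key=cv2.contourArea);print(cv2.approxPolyDP(cv2.convexHull(k),4,True).reshape(-1,2).tolist())
E
python3 f.py
```

```text
230 314 93 179 272.24140923290526 135.83963901423118
[230  93 315 180] [ 79 230 121 270]
[ 0.61446253 -0.28485348  0.16728732] [-0.8  0.  -0.   0.  -0.2  0.3 -1.7 -0.7]
[ 0.61484734 -0.28515019] [-1.1 -0.6  1.1  0.7]
[[302, 228], [341, 279], [341, 293], [263, 315], [231, 245]]
```

View pics/side4c.png

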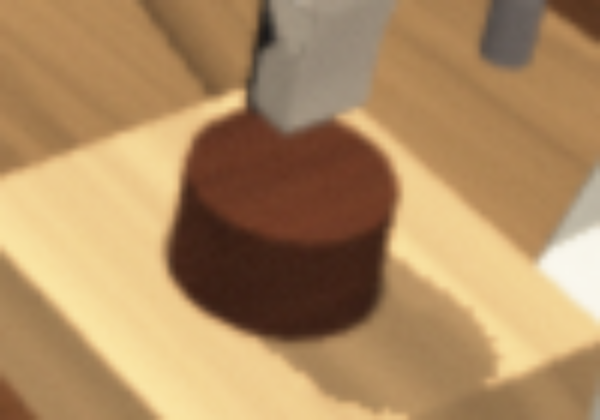

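View pics/scene4c.png

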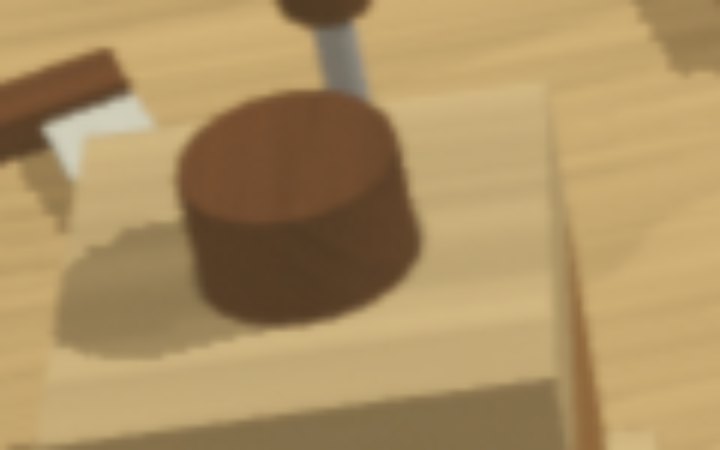

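```bash
cat > g.py <<'E'
from h import *
W=dict(np.load("pics/wrist4.npz"));S=dict(np.load("pics/scene4.npz"));D=dict(np.load("pics/side4.npz"));W0=dict(np.load("pics/wrist0.npz"))
print(tri([ray(W,135.5,272.3),ray(S,241.2,98.5),ray(D,268.7,418.7)]))
print([onz(p,r,c,.171).round(4) for p,r,c in((W,135.5,272.3),(S,241.2,98.5),(D,268.7,418.7))])
print("w0 tray corners")
C=[onz(W0,r,c,.028) for r,c in((133,269),(120,450),(265,440),(278,281))]
for a in C:print(a.round(4))
print([np.linalg.norm(C[i]-C[(i+1)%4]).round(4) for i in range(4)],np.mean(C,0))
for r,c in((245,244),(214,305),(245,348),(270,288)):print("side",onz(D,r,c,.028).round(4))
for r,c in((247,232),(231,299),(280,340),(302,266)):print("scene",onz(S,r,c,.028).round(4))
E
python3 g.py
python3 - <<'E'
import cv2
for n,(a,b,c,d) in {"wrist0":(100,290,250,470),"scene4":(215,325,220,350),"side0":(205,290,235,355)}.items():
    i=cv2.imread(f"pics/{n}.png")[a:b,c:d];f=540/i.shape[1]
    cv2.imwrite(f"pics/tray_{n}.png",cv2.resize(i,None,fx=f,fy=f)); print(n,f)
E
```

```text
(array([ 0.61685775, -0.28414601,  0.17003785]), [np.float64(0.0011474718941288176), np.float64(0.0008787179278183827), np.float64(0.0006261979046314068)])
[array([ 0.6164, -0.2852,  0.171 ]), array([ 0.6191, -0.2833,  0.171 ]), array([ 0.6166, -0.2841,  0.171 ])]
w0 tray corners
[ 0.6788 -0.047   0.028 ]
[ 0.5132 -0.0587  0.028 ]
[0.5032 0.0867 0.028 ]
[0.6668 0.1016 0.028 ]
[np.float64(0.166), np.float64(0.1458), np.float64(0.1643), np.float64(0.1491)] [0.59051695 0.02061491 0.028     ]
side [0.4949 0.0696 0.028 ]
side [0.6637 0.0935 0.028 ]
side [ 0.6772 -0.0458  0.028 ]
side [ 0.5308 -0.0447  0.028 ]
scene [ 0.5206 -0.06    0.028 ]
scene [0.5108 0.0784 0.028 ]
scene [0.6638 0.1    0.028 ]
scene [ 0.6769 -0.0404  0.028 ]
wrist0 2.4545454545454546
scene4 4.153846153846154
side0 4.5
```

View pics/tray_wrist0.png

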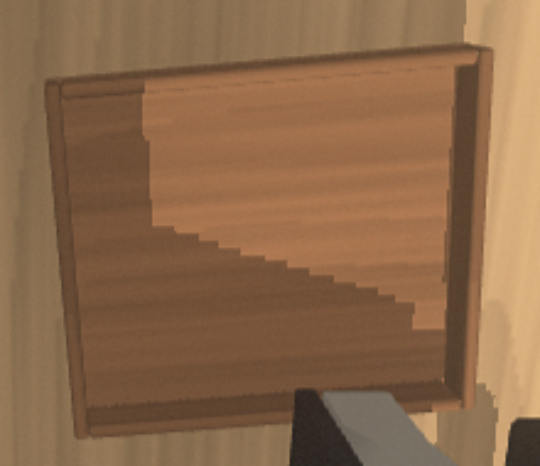

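View pics/tray_scene4.png

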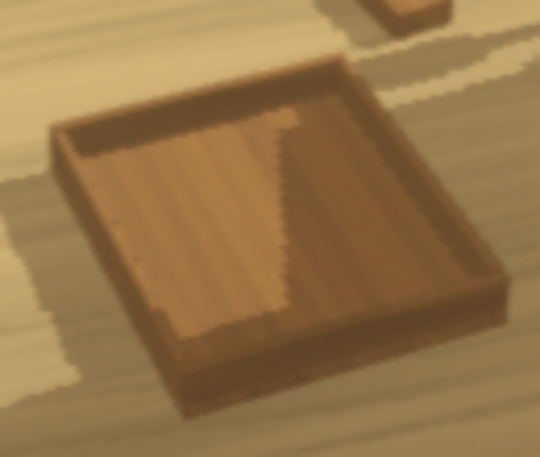

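Blank axis is about (0.6165, -0.2845), top z 0.170. Tray centre is about (0.592, 0.021), yaw about 5°. I'll go over the blank and down until the fingertips are about 4 mm above the block.

Call:
carry_out(
  moves="0.0876 0.03 0 0 0 0 0;0.0876 0.0555 0 0 0 0 0;0.0876 0.0555 0 0.03 0 0 0;0.0876 0.0555 0 0.06 0 0 0;0.0876 0.0555 0 0.08 0 0 0;0.0876 0.0555 0 0.095 0 0 0;0.0876 0.0555 0 0.103 0 0 0;0.0876 0.0555 0 0.108 0 0 0;0.0876 0.0555 0 0.109 0 0 0;0.0876 0.0555 0 0.109 0 0 0",
)

```text
clock: 10.1
tool_pos: [0.6162, -0.2852, 0.3225]
orientation: [180.0, -0.1, -5.2]
force: [-0.3, -0.5, -0.7]
opening: 0.0877
```

```bash
python3 e.py 5 side wrist scene
```

```text
10.25 [ 0.61616744 -0.28511115  0.32260181] [ 1.79987700e+02 -8.05490216e-02 -5.19646585e+00] [ 0.0261939  -0.10222606  0.65431827] 0.0875790282177559
```

View pics/wrist5.png

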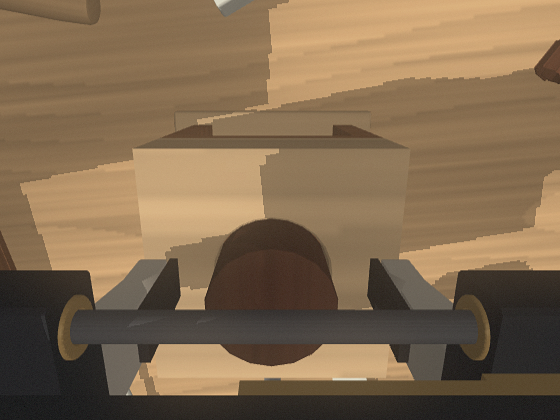

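View pics/scene5.png

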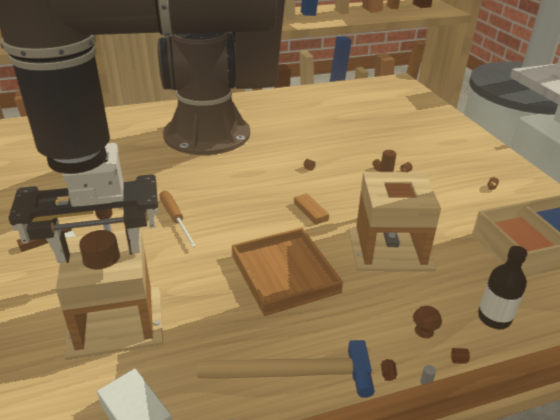

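The blank sits between the jaws, about 1 mm left of the jaw middle (col 271 against 274). I'll correct that and close.

Call:
carry_out(
  moves="0.0876 0 -0.001 0 0 0 0;0.04 0 -0.001 0 0 0 0;0.04 0 -0.001 0 0 0 0;0.04 0 -0.001 0 0 0 0;0.04 0 -0.001 0 0 0 0;0.04 0 -0.001 0 0 0 0;0.04 0 -0.001 0 0 0 0;0.04 0 -0.001 0 0 0 0",
)

```text
clock: 11.05
tool_pos: [0.6161, -0.2841, 0.3216]
orientation: [180.0, 0.0, -5.2]
force: [0.2, -0.8, -0.9]
opening: 0.0534
```

Call:
carry_out(
  moves="0.04 0 0 -0.003 0 0 0;0.04 0 0 -0.008 0 0 0;0.04 0 0 -0.014 0 0 0;0.04 0 0 -0.022 0 0 0;0.04 0 0 -0.035 0 0 0;0.04 0 0 -0.055 0 0 0;0.04 0 0 -0.075 0 0 0;0.04 0 0 -0.08 0 0 0;0.04 0 0 -0.08 0 0 0",
)

```text
clock: 11.95
tool_pos: [0.6161, -0.2841, 0.4031]
orientation: [180.0, -0.1, -5.2]
force: [0.6, -0.6, -0.7]
opening: 0.0536
```

```bash
python3 e.py 6 side wrist scene
```

```text
12.1 [ 0.61577767 -0.28396681  0.40055514] [-1.79972254e+02  8.93042453e-02 -5.21289753e+00] [-0.07599277  0.15145585 -2.20828846] 0.05328148846801181
```

View pics/side6.png

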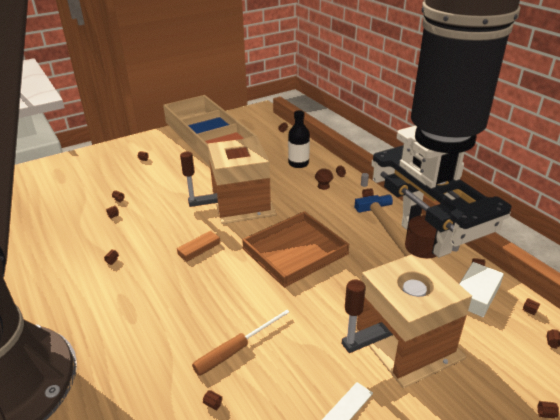

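View pics/wrist6.png

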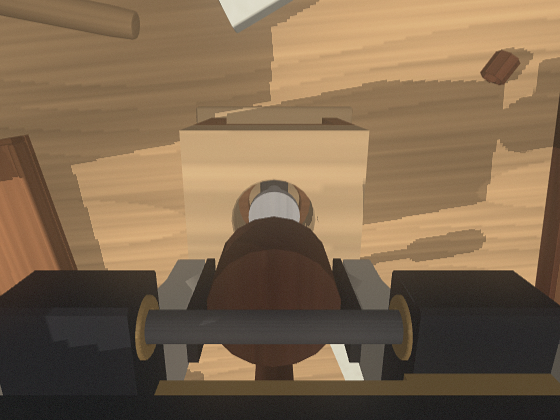

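View pics/scene6.png

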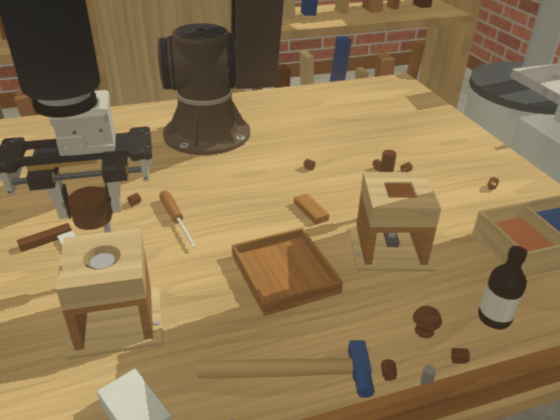

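The blank is held (opening 53 mm) and the pocket shows the empty rod. Next: carry to above the tray, with a small turn to match it.

Call:
carry_out(
  moves="0.04 -0.003 -0.015 0 0 0 -0.01;0.04 -0.008 -0.045 0 0 0 -0.03;0.04 -0.014 -0.08 0 0 0 -0.05;0.04 -0.02 -0.12 0 0 0 -0.07;0.04 -0.027 -0.16 0 0 0 -0.09;0.04 -0.034 -0.2 0 0 0 -0.11;0.04 -0.041 -0.24 0 0 0 -0.13;0.04 -0.046 -0.27 0 0 0 -0.15;0.04 -0.05 -0.29 0 0 0 -0.16;0.04 -0.0515 -0.3 0 0 0 -0.165;0.04 -0.0515 -0.3015 0 0 0 -0.165;0.04 -0.0515 -0.3015 0.02 0 0 -0.165;0.04 -0.0515 -0.3015 0.05 0 0 -0.165;0.04 -0.0515 -0.3015 0.08 0 0 -0.165;0.04 -0.0515 -0.3015 0.11 0 0 -0.165;0.04 -0.0515 -0.3015 0.13 0 0 -0.165;0.04 -0.0515 -0.3015 0.145 0 0 -0.165;0.04 -0.0515 -0.3015 0.15 0 0 -0.165;0.04 -0.0515 -0.3015 0.15 0 0 -0.165",
)

```text
clock: 14.0
tool_pos: [0.592, 0.0201, 0.2509]
orientation: [180.0, 0.1, 4.2]
force: [0.6, -0.5, -0.0]
opening: 0.0533
```

```bash
python3 e.py 7 side wrist scene
```

```text
14.15 [0.59254175 0.02068961 0.25261944] [-1.79988236e+02 -8.30854542e-02  4.24263068e+00] [-0.01708452 -0.61241183 -0.69364748] 0.05335664559974196
```

View pics/side7.png

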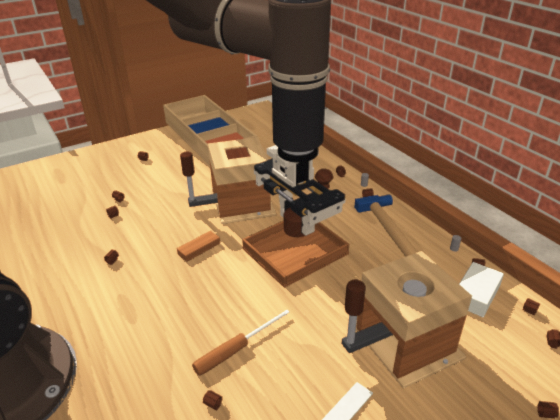

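View pics/scene7.png

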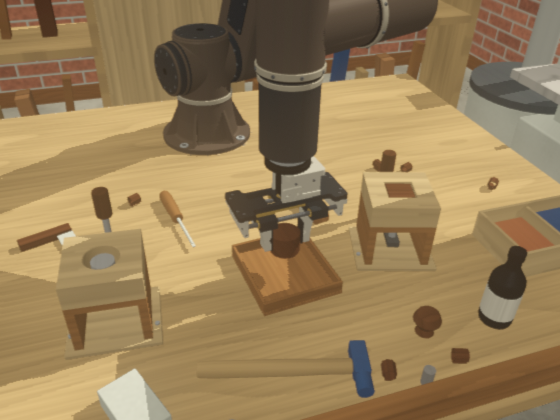

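View pics/wrist7.png

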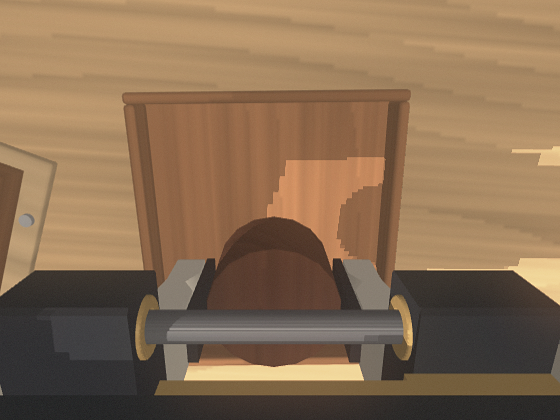

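Blank is centred over the tray (blank col 273, tray middle col 267). Lowering slowly to feel for the floor.

Call:
carry_out(
  moves="0.04 0 0 0.02 0 0 0;0.04 0 0 0.035 0 0 0;0.04 0 0 0.045 0 0 0;0.04 0 0 0.05 0 0 0;0.04 0 0 0.0525 0 0 0;0.04 0 0 0.0535 0 0 0;0.04 0 0 0.0535 0 0 0;0.04 0 0 0.0535 0 0 0",
)

```text
clock: 14.95
tool_pos: [0.5923, 0.0209, 0.1987]
orientation: [-180.0, -0.0, 4.3]
force: [-1.1, 0.5, -1.7]
opening: 0.0536
```

```bash
python3 e.py 8 side scene
```

```text
15.05 [0.59225771 0.02088416 0.1985726 ] [-1.79989937e+02 -3.86787643e-02  4.25306222e+00] [-0.08869297  0.09330951 -0.46071336] 0.05375837755522618
```

View pics/scene8.png

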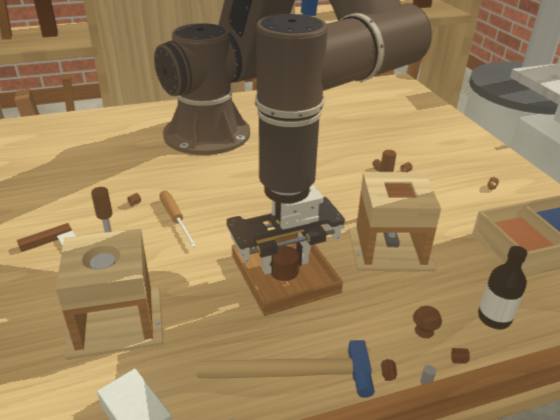

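No contact yet. Going down in half-millimetre steps.

Call:
carry_out(
  moves="0.04 0 0 0.0005 0 0 0;0.04 0 0 0.001 0 0 0;0.04 0 0 0.0015 0 0 0;0.04 0 0 0.0015 0 0 0",
)

```text
clock: 15.45
tool_pos: [0.5922, 0.0209, 0.1967]
orientation: [180.0, -0.0, 4.3]
force: [-0.7, -0.3, -0.1]
opening: 0.0535
```

Call:
carry_out(
  moves="0.04 0 0 0.0005 0 0 0;0.04 0 0 0.001 0 0 0;0.04 0 0 0.001 0 0 0",
)

```text
clock: 15.75
tool_pos: [0.5921, 0.0209, 0.1966]
orientation: [180.0, -0.0, 4.3]
force: [-4.1, -0.3, 9.0]
opening: 0.0536
```

Contact at about 9 N. Release partway so the fingers clear the tray walls, then rise.

Call:
carry_out(
  moves="0.04 0 0 -0.0007 0 0 0;0.068 0 0 -0.0007 0 0 0;0.068 0 0 -0.0007 0 0 0;0.068 0 0 -0.0007 0 0 0;0.068 0 0 -0.0007 0 0 0;0.068 0 0 -0.0007 0 0 0;0.068 0 0 -0.01 0 0 0;0.068 0 0 -0.025 0 0 0;0.068 0 0 -0.05 0 0 0;0.068 0 0 -0.09 0 0 0;0.068 0 0 -0.13 0 0 0;0.068 0 0 -0.17 0 0 0;0.068 -0.05 0 -0.19 0 0 0;0.068 -0.08 0 -0.19 0 0 0;0.068 -0.08 0 -0.19 0 0 0;0.068 -0.08 0 -0.19 0 0 0",
)

```text
clock: 17.35
tool_pos: [0.5117, 0.0148, 0.3872]
orientation: [-180.0, -0.1, 4.3]
force: [0.6, -0.1, -0.9]
opening: 0.0678
```

```bash
python3 e.py 9 side scene wrist
```

```text
17.5 [0.51293099 0.01504108 0.38571517] [ 1.79993581e+02 -3.15534577e-03  4.25069137e+00] [ 0.10324874  0.90341774 -0.88675502] 0.06798950701234163
```

View pics/scene9.png

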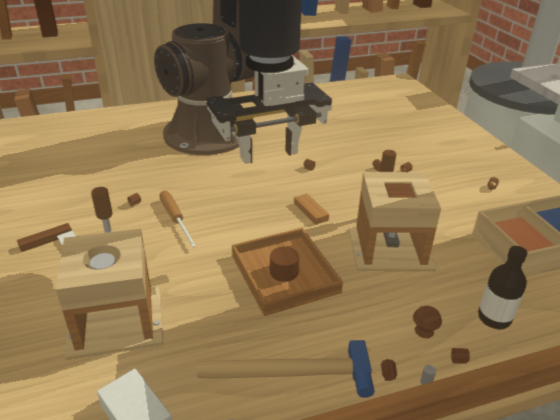

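View pics/side9.png

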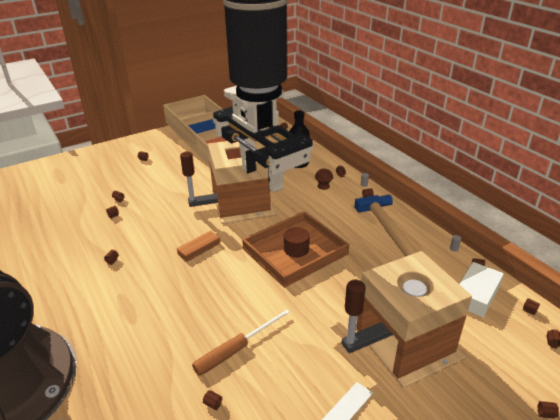

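View pics/wrist9.png

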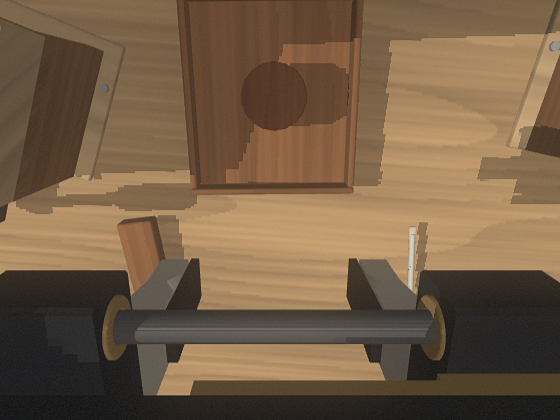

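All three views show the blank standing upright in the middle of the tray, at scene (263, 285), side (242, 297) and wrist (96, 274). The square blank is still in its nest and the gripper is clear, so I'm handing in.

```bash
python3 -c "
from plant import ctrl
print(ctrl.close_job()); print(ctrl.get_obs()['clock'])"
```

```text
the job is handed in; nothing more can be done
None
the job is handed in; nothing more can be done
```

The round walnut blank now stands flat near the middle of the tray, and I handed the job in at about 17.5 s of the 58 s allowed.

- **Raising:** I gripped the round nest's handle and raised it about 34 mm to its stop, where the force read about 16 N with no further travel. The handle stayed up when I let go.
- **Placing:** I gripped the blank above the block (opening 53 mm) and lowered it into the tray until it touched the floor at about 9 N. Then I released it and drew clear.
- **Last checks:** The scene, side and wrist views showed the blank upright in the tray, the rod still raised in an empty pocket, the square blank still in its nest, and the gripper touching nothing. Force readings stayed under about 20 N.
- **Disagreements:** The blank's position differed by 2–3 mm between views, and its measured top height came out between 167 and 170 mm against the 171 mm stated. Just before gripping it, the wrist view showed the jaws about 1 mm off centre, which I corrected. No check failed.

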